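# Locate a driver board on three pins of a test jig and shut the lid

### The arm

A 6-joint arm with a two-finger parallel gripper is mounted at the origin on a cart in front of the work surface, level with it; the furniture and walls round the work are solid. World frame = base frame: x ahead of the robot, y to its left, z up, the work surface at z = 0. Lengths are in mm, angles in degrees, forces in N, time in s.
With the tool pointing down it reaches from about 325 to 925 mm from the base axis. Payload 3.1 kg.
Tool frame: the origin (TCP) lies at the very end of the fingers, on their centre line; the grasp point (between the pads) lies grasp_offset behind it (grasp_offset is the distance from the TCP to the grasp point, in mm); z points along the fingers, y is the line along which they close (so a half turn about z gives the same grasp; the last joint's range is limited). The gripper opens to 85 mm and grips with 20 to 120 N. Pads are 22 mm wide; open, the fingers measure 114 mm over their backs; the gripper's body (76 mm by 85 mm) begins 54 mm behind the grasp point. The pads swing forward as they close: fully open they stand 13 mm farther back than shut.
Start: joints at [59.977, 12.427, 92.441, -0, 75.132, -6.429], TCP at [250.146, 572.771, 231.3] pointing down, gripper open.
Joint ranges: [-157.48, 157.48], [-44.54, 120.13], [17.64, 146.25], [-64.5, 244.5], [7.68, 150.69], [-147.95, 147.95]. Speed limits (degrees/s): [159.86, 159.86, 180, 180, 180, 180].

### API

Orientations are given as [roll, pitch, yaw] about the fixed x, y, z axes, in that order (R = Rz(yaw) Ry(pitch) Rx(roll)).
In Python, from station import * gives the robot as it stands. Calls block until the motion is done:
- goto(position, orientation): joint-space move of the TCP to a pose.
- move_l(position, attitude=None, speed=150): straight line of the TCP; attitude=None keeps the orientation; speed is the mean speed in mm/s.
- move_j(angles): joint-space move.
- grip(opening, squeeze=None): finger opening in mm; squeeze is the grip in N (None keeps the last); returns when the fingers have stopped.
- wait(seconds).
- solve_ik(position, orientation): joint angles nearest the present ones, or None.
- get_obs(): the state.
- get_image(name): name is "scene" or "top" or "wrist"; returns the picture (400x640x3 uint8, red, green, blue); there is no depth.
- get_calibration(name): a dict with "fx", "fy", "cx", "cy" (pixels), "R" (3x3) and "t" (3): a world point X has camera coordinates R X + t; the wrist camera has in their place "mount" (4x4, takes a point from camera to tool coordinates, whose origin is the TCP and whose axes are the flange's). Camera axes: x right, y down, z forward; pixel columns grow to the right and rows downward; lengths in mm; the calibration is good to about 2 mm. A picture is of the moment at which its call begins: read the wrist's pose just before it. get_calibration takes no time and is no camera call.
A pose or a line that the arm cannot do raises Unreachable and nothing moves.
- sign_off(): hands the job in; it is judged then, once.
Trained networks look in the newest picture that a camera, given by its name, has taken for a name from the list of things; names that differ only in an ending like _2 or _b are one class to them, and where a whole thing is asked for, a point or a joint stands for the part that bears it (a point fixed in the world has none). Each returns a list of dicts, best first, with "score" (0 to 1); they miss things now and then, are a little off and sometimes report something else, mostly with a low value. They report only what shows in the picture. A call takes as long as a camera call. They do not tell look-alikes from the thing itself.
- spot_in(name, camera): "extent" ([centre column, centre row, width, height] in pixels, round what is visible of it).
- regions_of(name, camera): "region" (400x640 bool, what is visible of it) and "extent" ([centre column, centre row, width, height] in pixels, round what is visible of it).
The state is a dict: "t": time; "joint_pos": joint angles; "qvel": joint speeds; "effort": joint torques, N m; "tcp_pos": TCP position; "ee_rot": TCP orientation; "wrist_force": force on the tool from outside, world axes, zero at the start; "moment": the same for the moment, N m; "grip_width": finger opening in mm; "grip_force": force on a finger pad.
Only numpy, scipy, OpenCV 4.12 (cv2) and the standard library are available. Lean on these libraries where they do the work, as an engineer would, in place of code of your own. Each camera call takes 0.05 s, during which the arm holds its last target. There are 200 camera calls.

### The job

Lay the loose circuit board in the open test jig, its socket to the left, and nudge it gently until it rests against all three locating pins, two at the back and one at the right. Then shut the lid fully, so that the plug under it enters the board's socket. Never press the board hard, and leave the mug and the earbud case where they are.

Things in the scene. Friction and masses are not known exactly. Their poses are not given: they have to be found in the camera images.
- jig: Test jig fixed to the desk: grey box 176 x 176 x 24 mm, on it a black nest plate (148 x 148 x 8 mm) with three steel pins and a hinged aluminium lid at the back. Origin on the desk, under the nest's nominal middle; x to the back (away from the robot at yaw 0), y left, z up. The nest plate, with pins, hinge and lid, is screwed down through slots; its setting is not measured (see jig_seat).
- jig_seat (a point): Nominal middle of the seated board, on the nest's flat upper face, 32 mm above the desk; axes as the jig. The true seat is up to 8 mm off along x, up to 8 mm along y, and turned up to 0.04 rad: feel for it with the pins. It stays as it is. The face reaches 60 mm to the front of the seat's middle, 88 mm to the back, 74 mm to either side.
- jig_pins (a point): Nominal midpoint between the two back pins, at the nest's face, 39 mm behind jig_seat; it shares the seat's unmeasured offset. The pins are steel, 8 mm thick, 9 mm high: two at the back, 28 mm left and right of this point, and one at the right, 59 mm to the right (-y) of the seat's middle, level with it in x. A seated board touches all three.
- jig_hinge (a point): Nominal middle of the lid's hinge axis, along the jig's y, 75 mm behind jig_seat, 50 mm above the desk; it shares the seat's offset. Lid: 116 mm wide, reaches 132 mm from the axis plus a 15 mm rubber tab; outer face 9 mm off the axis. A window for the heat sink lies 44 to 96 mm from the axis; the bar beyond it is plain. The plug hangs under the lid.
- lid (a joint): Lid angle in rad: 0 shut (level, over the board), 1.75 to 1.95 at the start (standing open, leaning to the back), stop at 2.0. A stiff hinge holds it at any angle; 1 to 3 N at its free edge move it. If the plug misses the socket it lands on the board's parts and the lid stays open by 0.07 rad or more.
- board: Loose driver board, 0.15 to 0.26 kg: green circuit board on a flat aluminium base plate, 70 mm along x, 110 mm along y, edge 10 mm high; heat sink and socket stand on it. Origin: middle of the underside. In the jig its axes lie along the jig's. It must not be pressed with more than 25 N against a pin or by the plug: nudge it by its edges with a few newtons.
- board_sink (a point): Middle of the finned aluminium heat sink's top, 32 mm above the board's underside, at board x +5, y -15 mm. 24 mm along x, 30 mm along y, 22 mm tall above the circuit board. The place to grip, across its 24 mm: the board is low in front of it and behind it.
- board_socket (a point): Middle of the mouth of the black box socket, 19 mm above the board's underside, at board x -8, y +27 mm; it must lie left in the jig. Opening 10.5 mm along x, 35.5 mm along y. With the board against all three pins the lid's plug (7 x 32 mm, 6 mm deep when shut) comes down in its middle, 1.75 mm free on each side.
- mug: Red mug, 81 mm across, 100 mm high, standing left of the jig; origin at the middle of its underside. A bystander.
- earbud_case: White earbud case, 46 x 52 x 31 mm, lying at the right; origin at the middle of its underside. A bystander.
Things that resemble listed ones, but are neither listed nor needed, are in the scene too. Leave any red look-alike of the board alone.

How it is judged (in metres and radians):
On the way:
1. the board lies flat on the nest plate, within 1.7 mm of each of the three pins, with the lid still open (x of each of pin_back_left, pin_back_right in the frame of board below 0.0407 m and y of pin_right in the frame of board above -0.0607 m and horizontal distance between board and jig below 0.02 m and height (world z) of board below 0.035 m and angle between board's own z axis and vertical below 0.05 rad and value of joint lid above 1 rad), for 0.2 s.
At the end, for the whole second after the job is handed in: The lid is shut to within 0.03 rad, its plug inside the board's socket; the board lies flat and at rest on the nest plate, within 1.7 mm of each of the three pins (value of joint lid below 0.03 rad and x of each of pin_back_left, pin_back_right in the frame of board below 0.0407 m and y of pin_right in the frame of board above -0.0607 m and horizontal distance between board and jig below 0.02 m and height (world z) of board below 0.035 m and angle between board's own z axis and vertical below 0.05 rad and linear speed of board below 0.02 m/s); the robot touches nothing.
It fails at once if the board is pressed with more than 25 N against one of the pins or under the lid's plug (contact force between board and pin_back_left above 25 N or contact force between board and pin_back_right above 25 N or contact force between board and pin_right above 25 N or contact force between board and plug above 25 N or contact force between board and plug_tip above 25 N).
It fails at once if the mug is moved by more than 20 mm (distance of mug from where it was at the start of the episode above 0.02 m).
It fails at once if the earbud case is moved by more than 20 mm (distance of earbud_case from where it was at the start of the episode above 0.02 m).
It also fails if it takes over 72 s, if anything falls off the work surface, if the arm or the gripper's body presses on something with over 40 N, if the wrist force passes 120 N, or if a joint passes its speed limit or range.

## Working session

There is one attempt and no reset: what is moved stays moved. The work goes in short steps, each a Python script; the robot and the scene stay as the last script left them, time stands still between calls to the robot, and variables do not carry over. Pictures are saved under pics/ and viewed, at most 10 in all, crops included, and the job is handed in when it is done.

```bash
ls; mkdir -p pics
python3 - <<'E'
from station import *
import cv2, numpy as np
o=get_obs(); print({k:o[k] for k in o})
ims=[]
for c in ["scene","top"]:
    im=get_image(c); cv2.imwrite(f"pics/{c}0.png",im[:,:,::-1])
    k=get_calibration(c); print(c,k)
    for n in ["jig","board","board_sink","board_socket","mug","earbud_case","lid"]:
        try: print(n,[(np.round(d["extent"]).astype(int).tolist(),round(d["score"],2)) for d in spot_in(n,c)][:4])
        except Exception as e: print(n,e)
print(get_calibration("wrist"))
E
```

```text
pics
{'t': 0.0, 'joint_pos': array([ 5.99755657e+01,  1.24778600e+01,  9.25272054e+01,  1.54946820e-03,
        7.51311744e+01, -6.42977966e+00]), 'qvel': array([ 0.05573992, -0.01563479, -0.01347591, -0.04283891,  0.12863191,
        0.04310827]), 'effort': array([-1.75483754e-03, -3.96848059e+01, -3.03845608e+01, -3.49069978e-04,
        9.87289095e-03,  1.77399505e-05]), 'tcp_pos': array([249.74712375, 572.06157815, 229.96792833]), 'ee_rot': array([-1.79864785e+02, -1.67440894e-02,  1.56404926e+02]), 'wrist_force': array([ 0.46526842, -0.23613318, -0.39657656]), 'moment': array([ 0.0416882 ,  0.0384961 , -0.02523948]), 'grip_force': 0.0, 'grip_width': 85.25504909932923}
scene {'fx': 437.5490444012878, 'fy': 437.5490444012878, 'cx': 327.49071166759046, 'cy': 196.45438726347427, 'R': array([[ 0.48324764, -0.87543103, -0.00960405],
       [-0.55834637, -0.29972681, -0.7735717 ],
       [ 0.67433008,  0.37918908, -0.63363601]]), 't': array([-259.8893602 ,  298.70310704,  980.76676045])}
jig [([305, 163, 75, 89], 0.69)]
board [([421, 232, 40, 25], 0.72), ([364, 215, 37, 30], 0.62), ([3
[... 935 characters left out ...]
38, 32], 0.81), ([402, 241, 29, 38], 0.71)]
board_socket [([357, 196, 38, 35], 0.96), ([410, 194, 40, 29], 0.87), ([442, 178, 19, 17], 0.71)]
mug [([204, 216, 36, 24], 0.76)]
earbud_case [([443, 180, 18, 17], 0.48)]
lid [([277, 151, 43, 32], 0.91)]
{'fx': 291.2645172638712, 'fy': 291.2645172638712, 'cx': 322.6366444462989, 'cy': 199.9844787082965, 'mount': array([[ 6.19882584e-05, -9.59253578e-01, -2.82546579e-01,
         7.18406624e+01],
       [ 9.99999532e-01,  3.32364711e-04, -9.08996351e-04,
        -3.94359106e-02],
       [ 9.65866514e-04, -2.82546390e-01,  9.59253149e-01,
        -1.42621232e+02],
       [ 0.00000000e+00,  0.00000000e+00,  0.00000000e+00,
         1.00000000e+00]])}
```

Run:
```python
import cv2
a=cv2.imread("pics/top0.png")[110:290,180:480]; cv2.imwrite("pics/c1.png",cv2.resize(a,(800,480),interpolation=cv2.INTER_CUBIC))
```

```text
(no output)
```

View pics/c1.png

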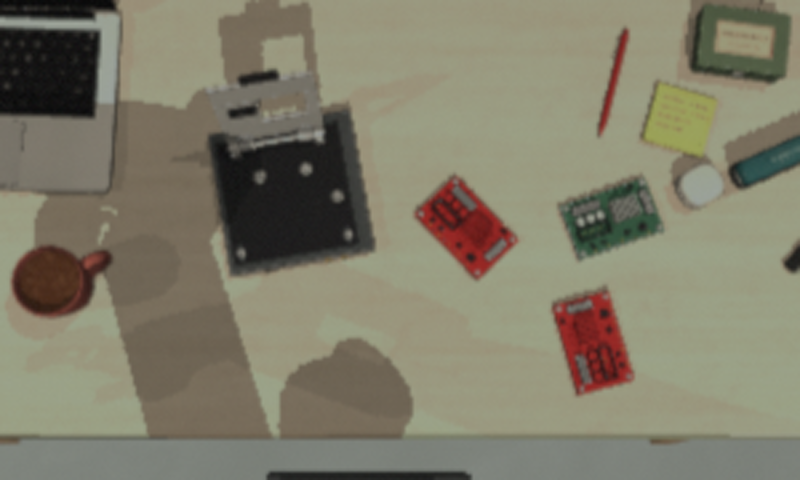

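View pics/scene0.png

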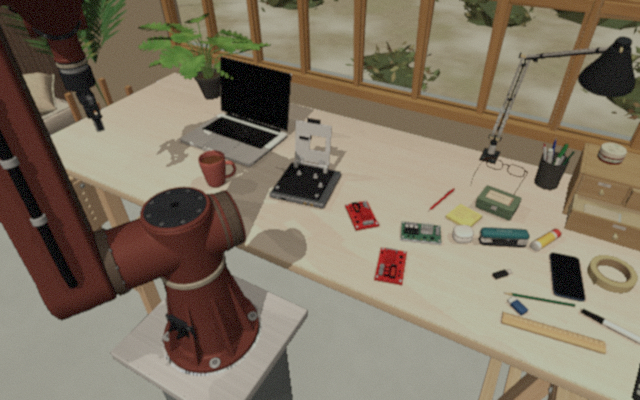

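Top view: the green board is at crop (610,217), i.e. full-image (409,191). The two red look-alikes are at (355,195) and (402,238), and the description says green, so it's the one at (409,191). Jig is at (287,175) with its lid standing open at the back, mug at (204,216), earbud case at (443,180).

```bash
cat > h.py <<'E'
from station import *
import cv2, numpy as np
from scipy.spatial.transform import Rotation as Rn
def cam(name,o=None):
    k=get_calibration(name)
    if name!="wrist": return k,k["R"],k["t"]
    o=o or get_obs(); Rt=Rn.from_euler("xyz",o["ee_rot"],degrees=True).as_matrix()
    M=np.asarray(k["mount"]); Rwc=Rt@M[:3,:3]; p=Rt@M[:3,3]+o["tcp_pos"]
    return k,Rwc.T,-Rwc.T@p
def px2w(c,uv,z):
    k,R,t=c; d=R.T@np.array([(uv[0]-k["cx"])/k["fx"],(uv[1]-k["cy"])/k["fy"],1]); p=-R.T@t
    return p+d*(z-p[2])/d[2]
def w2px(c,P):
    k,R,t=c; q=np.atleast_2d(P)@R.T+t; return np.c_[k["fx"]*q[:,0]/q[:,2]+k["cx"],k["fy"]*q[:,1]/q[:,2]+k["cy"]]
def snap(fn,crop=None):
    o=get_obs(); im=get_image("wrist"); cv2.imwrite(fn,im[:,:,::-1]); return cam("wrist",o),im,o
E
python3 - <<'E'
from h import *
c=cam("top")
for n,uv,z in [("board",(409,191),15),("jig face l-back",(180+210*.375,110+135*.375),28),("lf",(180+232*.375,110+275*.375),24),("rf",(180+375*.375,110+248*.375),24),("rb",(180+347*.375,110+105*.375),24),("mug",(198,216),90),("ear",(443,180),25),
 ("pinBL",(180+260*.375,110+176*.375),40),("pinBR",(180+306*.375,110+168*.375),40),("pinR",(180+337*.375,110+196*.375),40)]:
    print(n,px2w(c,uv,z).round())
p=px2w(c,(409,191),15)
# look from above board
for yaw in (0,90,180,-90):
    print(yaw,solve_ik([p[0]-20,p[1],230],[180,0,yaw]))
E
```

```text
board [ 511. -304.   15.]
jig face l-back [608. 176.  28.]
lf [439. 147.  24.]
rf [472. -22.  24.]
rb [646.  12.  24.]
mug [423. 345.  90.]
ear [ 545. -411.   25.]
pinBL [555. 114.  40.]
pinBR [565.  60.  40.]
pinR [531.  23.  40.]
0 [-3.87241292e+01  6.82732171e+00  9.89998164e+01 -2.54444375e-14
  7.41728619e+01  5.12758708e+01]
90 [-38.72412921   6.82732171  98.99981641   0.          74.17286189
 -38.72412921]
180 [ -38.72412921    6.82732171   98.99981641    0.           74.17286189
 -128.72412921]
-90 [-3.87241292e+01  6.82732171e+00  9.89998164e+01 -2.54444375e-14
  7.41728619e+01  1.41275871e+02]
```

Run:
```python
from h import *
import station; print(getattr(station,"grasp_offset",None))
goto([520,95,200],[180,0,100])
c,im,o=snap("pics/w1.png"); print(o["t"],o["tcp_pos"],o["ee_rot"])
goto([511,-290,200],[180,0,103])
c,im,o=snap("pics/w2.png"); print(o["t"],o["tcp_pos"],o["ee_rot"])
for n in ["board","board_sink","board_socket"]:
    print(n,[(np.round(d["extent"],1).tolist(),round(d["score"],2),px2w(c,d["extent"][:2],{"board":12,"board_sink":32,"board_socket":19}[n]).round(1)) for d in spot_in(n,"wrist")][:4])
cv2.imwrite("pics/w12.png",np.vstack([cv2.imread("pics/w1.png")[50:350],cv2.imread("pics/w2.png")[50:350]]))
```

```text
18.700000000000003
2.7833 [519.99201303  95.84258313 200.11166199] [ 1.79984745e+02 -1.88823664e-02  1.00074205e+02]
4.2667 [ 511.31974367 -288.86257414  199.89313623] [ 1.79990187e+02 -4.29281694e-02  1.03061124e+02]
board [([197.0, 141.1, 105.4, 65.0], 0.98, array([ 364.8, -278.8,   12. ])), ([349.3, 43.2, 122.4, 86.4], 0.84, array([ 505.8, -145.1,   12. ])), ([320.5, 188.3, 66.8, 94.8], 0.79, array([ 511.3, -300.6,   12. ]))]
board_sink [([348.3, 42.4, 128.8, 84.8], 0.74, array([ 504. , -149.2,   32. ])), ([194.9, 140.3, 106.5, 67.5], 0.69, array([ 370.5, -274.9,   32. ]))]
board_socket [([348.7, 44.5, 127.4, 89.1], 0.95, array([ 505.2, -148. ,   19. ])), ([196.4, 141.9, 107.5, 62.5], 0.78, array([ 367. , -278.6,   19. ])), ([319.0, 189.4, 69.2, 93.9], 0.64, array([ 509.6, -300.5,   19. ]))]
```

View pics/w12.png

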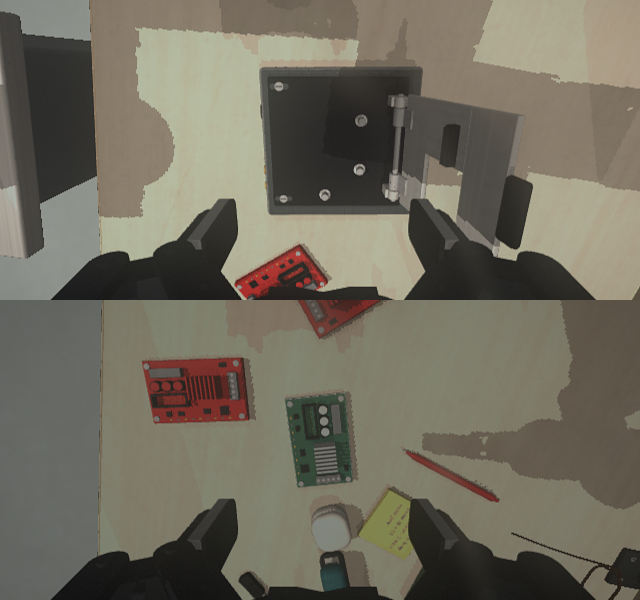

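Run:
```python
from h import *
R0=Rn.from_euler
def camfrom(tcp,rot): return cam("wrist",{"tcp_pos":np.array(tcp),"ee_rot":np.array(rot)})
c1=camfrom([519.992,95.8426,200.1117],[179.9847,-0.0189,100.0742])
c2=camfrom([511.32,-288.8626,199.893],[179.99,-0.0429,103.061])
im=cv2.imread("pics/w2.png")
hsv=cv2.cvtColor(im,cv2.COLOR_BGR2HSV)
m=cv2.inRange(hsv,(45,60,30),(85,255,255)); m[:,:270]=0; m[:,380:]=0; m[:130]=0; m[250:]=0
m=cv2.morphologyEx(m,cv2.MORPH_OPEN,np.ones((2,2)))
pts=cv2.findNonZero(m)[:,0].astype(float)
W=np.array([px2w(c2,p,10)[:2] for p in pts]).astype(np.float32)
r=cv2.minAreaRect(W); print("rect",r)
a=im[130:250,260:400]; A=cv2.resize(a,None,fx=4.5,fy=4.5,interpolation=cv2.INTER_CUBIC)
j=cv2.imread("pics/w1.png")[150:270,255:425]
g=cv2.imread("pics/w1.png",0); 
for n,(u,v) in dict(BL=(361,170),BR=(359,219),R=(324,245)).items():
    s=g[v-9:v+10,u-9:u+10]; b=s>130; ys,xs=np.nonzero(b); uv=(xs.mean()+u-9,ys.mean()+v-9)
    print(n,b.sum(),np.round(uv,1),px2w(c1,uv,38).round(1),px2w(c1,uv,41).round(1))
J=cv2.resize(j,(765,540),interpolation=cv2.INTER_CUBIC)
cv2.imwrite("pics/c2.png",np.hstack([cv2.resize(A,(400,343)),cv2.resize(J,(400,343))]))
```

```text
rect ((513.2330932617188, -306.57171630859375), (66.52272033691406, 106.0855712890625), 19.569761276245117)
BL 0 [nan nan] [nan nan nan] [nan nan nan]
BR 64 [358.5 219.7] [566.4  62.4  38. ] [565.8  63.4  41. ]
R 58 [323.9 244.7] [533.8  25.7  38. ] [533.6  27.1  41. ]<stdin>:17: RuntimeWarning: Mean of empty slice.
  ret = ret.dtype.type(ret / rcount)
```

View pics/c2.png

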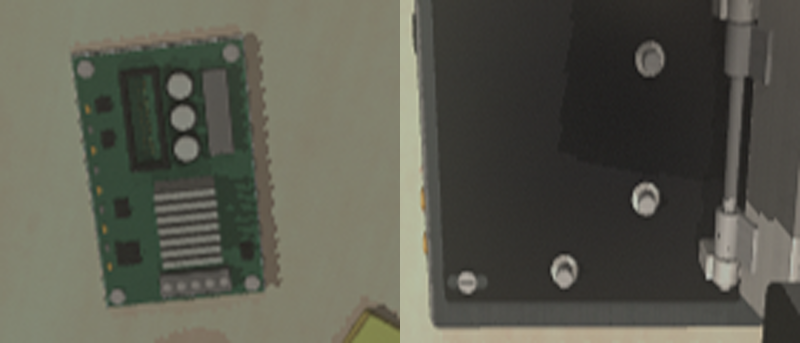

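Crop confirms the green board at full-image wrist (320,190), with the open black socket at its upper-left end (crop 145,118) and the heat sink below it (188,223). Pins show at crop (650,57), (645,198) and (564,270), and their geometry matches the listing.

Run:
```python
from h import *
def camfrom(tcp,rot): return cam("wrist",{"tcp_pos":np.array(tcp),"ee_rot":np.array(rot)})
c1=camfrom([519.992,95.8426,200.1117],[179.9847,-0.0189,100.0742])
c2=camfrom([511.32,-288.8626,199.893],[179.99,-0.0429,103.061])
bl,br,r=[px2w(c1,p,38)[:2] for p in [(361.2,170.2),(358.7,219.5),(324,244.7)]]
d=bl-br; yaw=np.degrees(np.arctan2(-d[0],d[1])); ex=np.array([np.cos(np.radians(yaw)),np.sin(np.radians(yaw))]); ey=np.array([-ex[1],ex[0]])
mid=(bl+br)/2; print("pins",bl,br,r,np.linalg.norm(d),"yaw",yaw,"seat",mid-39*ex,"R in seat",(r-mid+39*ex)@ex,(r-mid+39*ex)@ey)
print("sink seen",px2w(c2,(325.8,208),32),"socket",px2w(c2,(260+145/2.857,130+118/2.857),19))
b=np.array([513.2,-306.6]);y=np.radians(19.6);R=np.array([[np.cos(y),-np.sin(y)],[np.sin(y),np.cos(y)]])
s=b+R@[5,-15]; print("sink",s,"socket",b+R@[-8,27])
Y=109.6
goto([s[0],s[1],90],[180,0,Y]); 
move_l([s[0],s[1],14],speed=120); wait(.2); o=get_obs(); print(o["tcp_pos"],o["wrist_force"])
grip(15,40); wait(.2); o=get_obs(); print(o["t"],o["grip_width"],o["grip_force"],o["tcp_pos"],o["wrist_force"])
```

```text
pins [557.48198685 117.47874953] [566.50562828  62.68822656] [533.88416244  25.7877867 ] 55.528618855834935 yaw 9.35228693298383 seat [523.51220223  83.74581888] R in seat 0.8156627161335875 -58.87313263956526
sink seen [ 521.20915413 -316.47656071   32.        ] socket [ 495.86899989 -282.13016955   19.        ]
sink [ 522.94206081 -319.05360394] socket [ 496.60634799 -283.84806133]
[ 523.81665276 -319.69819858   15.2685224 ] [1.42103228 0.83423887 0.83620859]
6.775 23.365904167930196 40.33829854801297 [ 523.16747112 -319.26421938   14.19106123] [ 0.46039168 -1.09930491  0.6738834 ]
```

```bash
cat >> h.py <<'E'
seat=np.array([523.5,83.7]); JY=9.35
ex=np.array([np.cos(np.radians(JY)),np.sin(np.radians(JY))]); ey=np.array([-ex[1],ex[0]])
def J(x,y,z): return [*(seat+x*ex+y*ey),z]
def F():
    f=np.mean([(get_obs()["wrist_force"],wait(.01))[0] for _ in range(4)],0); return np.array([f[:2]@ex,f[:2]@ey,f[2]])
E
python3 - <<'E'
from h import *
o=get_obs(); move_l([*o["tcp_pos"][:2],140],speed=250)
move_l(J(-7+5,7-15,140),[180,0,JY+90],speed=300); wait(.2)
o=get_obs(); print(o["t"],o["grip_width"],o["tcp_pos"])
move_l(J(-2,-8,51),speed=120); wait(.2); f0=F(); print("f0",f0)
c,im,o=snap("pics/w3.png")
z=51
while z>43:
    z-=1; move_l(J(-2,-8,z),speed=30); f=F()
    if f[2]-f0[2]>2: break
o=get_obs(); print(z,F()-f0,o["tcp_pos"],o["ee_rot"],o["t"])
E
```

```text
9.0917 22.790293124469525 [522.90734166  74.49435991 139.94575675]
f0 [-0.14358042  0.03696394 -2.26381625]
45 [-1.78194003 -0.11723574  8.07101256] [523.11117392  75.49085677  46.08633657] [-1.79996517e+02  3.31210049e-03  9.93517128e+01] 11.9667
```

View pics/w3.png

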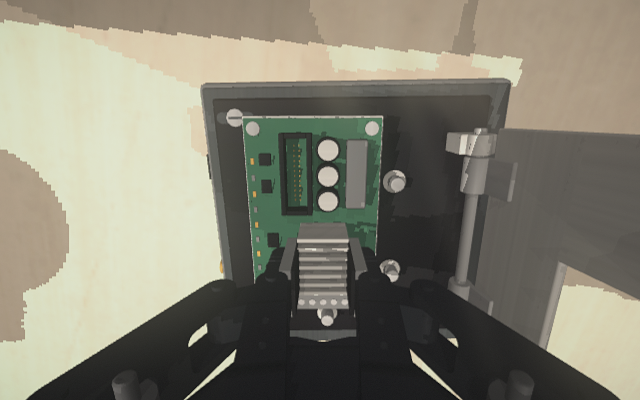

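The board hangs just in front of the pins, socket to the left (socket at 297,173; pins at 397,180, 390,268 and 327,315), with no overlap. It is now in contact with the nest, so I release and nudge.

```bash
cat >> h.py <<'E'
def push(p0,d,maxd,thr,step=.5,fast=0):
    """advance from p0 (jig x,y,z) along unit d until reaction along -d exceeds thr"""
    f0=F(); s=0; p0=np.array(p0,float); d=np.array(d,float); log=[]
    if fast: s=fast; move_l(J(*(p0+s*d)),speed=40)
    while s<maxd:
        s+=step; move_l(J(*(p0+s*d)),speed=15); r=-(F()-f0)@d; log.append(round(r,1))
        if r>thr: break
    o=get_obs(); q=o["tcp_pos"][:2]-seat; print("push end",s,(q@ex).round(2),(q@ey).round(2),log,o["t"]); return s
E
python3 - <<'E'
from h import *
grip(36); wait(.1); o=get_obs(); print(o["grip_width"],o["tcp_pos"],F())
move_l(J(-2,-8,100),speed=200); grip(0,30)
move_l(J(-66,5,100),speed=250); move_l(J(-66,5,37),speed=120); wait(.2)
print(F(),get_obs()["tcp_pos"])
push([-66,5,37],[1,0,0],28,4,step=.7,fast=3)
E
```

```text
36.012077763029545 [522.85299356  75.50150176  44.91178089] [-0.10996054  0.03635724  0.05831919]
[0.01998003 0.09226781 0.10648694] [458.54501774  77.94726058  37.94052495]
push end 26.099999999999984 -40.76 5.0 [np.float64(-0.2), np.float64(0.1), np.float64(0.3), np.float64(0.4), np.float64(0.6), np.float64(0.2), np.float64(0.2), np.float64(0.1), np.float64(0.2), np.float64(0.5), np.float64(-0.4), np.float64(0.1), np.float64(0.2), np.float64(0.3), np.float64(0.2), np.float64(0.4), np.float64(-0.4), np.float64(-0.1), np.float64(-0.4), np.float64(0.2), np.float64(-0.4), np.float64(2.0), np.float64(1.7), np.float64(0.5), np.float64(1.3), np.float64(0.9), np.float64(1.6), np.float64(1.0), np.float64(1.6), np.float64(1.6), np.float64(1.1), np.float64(2.8), np.float64(5.3)] 24.225
```

Run:
```python
from h import *
move_l(J(-52,5,37),speed=100); move_l(J(-52,5,90),speed=250)
move_l(J(0,80,90),speed=300); move_l(J(0,80,37),speed=150); wait(.15)
push([0,80,37],[0,-1,0],24,4,step=.7,fast=3)
c,im,o=snap("pics/w4.png"); print(o["tcp_pos"],o["ee_rot"])
```

```text
push end 16.999999999999993 0.02 63.8 [np.float64(-0.1), np.float64(0.3), np.float64(-0.2), np.float64(-0.3), np.float64(1.5), np.float64(1.9), np.float64(1.8), np.float64(1.6), np.float64(1.4), np.float64(1.3), np.float64(1.7), np.float64(1.4), np.float64(1.9), np.float64(1.3), np.float64(1.4), np.float64(1.8), np.float64(1.2), np.float64(1.4), np.float64(3.6), np.float64(5.9)] 31.9167
[513.15488115 146.66068079  37.09488946] [ 1.79993434e+02 -8.87996649e-02  9.93205017e+01]
```

View pics/w4.png

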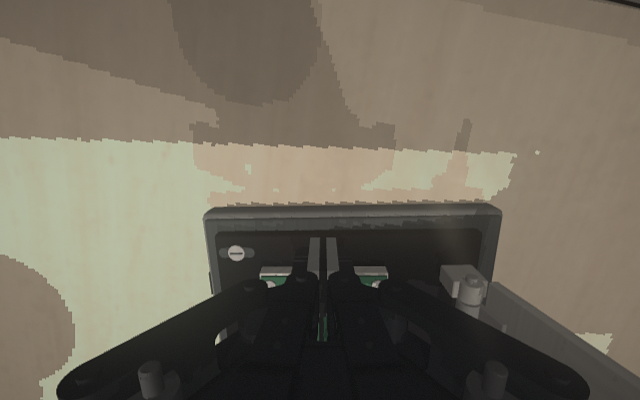

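The left edge is pushed up: the force rose cleanly against the right pin. The picture shows the fingers at the board's left edge (row ~270). Next, a light re-nudge from the front, then a look from above.

Run:
```python
from h import *
move_l(J(0,72,37),speed=100); move_l(J(0,72,90),speed=250)
move_l(J(-50,0,90),speed=300); move_l(J(-50,0,37),speed=150); wait(.15)
push([-50,0,37],[1,0,0],14,4,step=.7,fast=5)
move_l(J(-50,0,37),speed=100); move_l(J(-50,-20,150),speed=250); wait(.15)
c,im,o=snap("pics/w5.png"); print(o["t"],o["tcp_pos"],o["ee_rot"])
cv2.imwrite("pics/w5c.png",cv2.resize(im[:,:,::-1][80:300,200:520],(800,550),interpolation=cv2.INTER_CUBIC))
```

```text
push end 10.599999999999998 -40.74 0.07 [np.float64(0.1), np.float64(-0.1), np.float64(0.3), np.float64(-0.1), np.float64(0.2), np.float64(0.4), np.float64(3.1), np.float64(5.6)] 36.2417
37.2583 [475.4461376   56.0880844  147.42476045] [-1.79728042e+02 -5.95375312e-02  9.93604518e+01]
```

View pics/w5c.png

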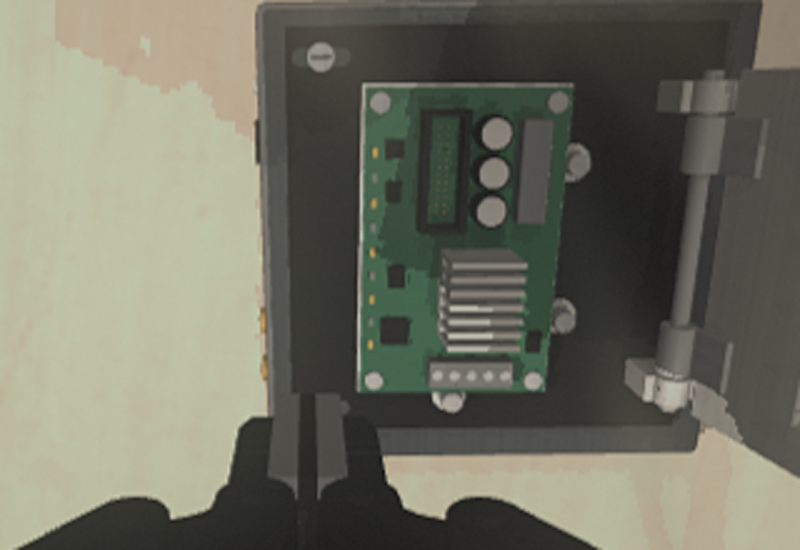

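The board touches all three pins: the two at the back at crop (577,160) and (563,316), the right one at (450,400). Socket is to the left. Now the lid: get behind it from above and follow its arc.

Run:
```python
from h import *
H=np.array([75,50])
def T(th,r=114,e=0): 
    s,c=np.sin(th),np.cos(th); C=H+r*np.array([-c,s])+(9+e)*np.array([s,c]); return J(C[0]+5.8,0,C[1])
move_l(J(-50,-10,235),speed=300); move_l(J(158,0,235),speed=300)
move_l(J(158,0,T(1.95)[2]),speed=200); f0=F(); print(get_obs()["t"],f0)
for th in [1.85,1.7,1.55,1.4,1.25,1.1,.95,.8,.65,.5,.38,.26,.18]:
    move_l(T(th),speed=110); f=get_obs()["wrist_force"]; f=np.array([f[:2]@ex,f[:2]@ey,f[2]])-f0
    print(th,f.round(1))
    if np.linalg.norm(f)>20: print("STOP"); break
o=get_obs(); print(o["t"],o["tcp_pos"]); 
im=get_image("top"); cv2.imwrite("pics/t6.png",cv2.resize(im[90:230,220:360,::-1],(560,560)))
```

```text
39.175 [0.13571518 0.0791597  0.53021743]
1.85 [ 0.1 -0.1 -0.5]
1.7 [ 0.3 -0.4  0.2]
1.55 [-0.6 -0.3  0.5]
1.4 [ 0.5 -0.4 -0.4]
1.25 [ 0.2  0.1 -1.7]
1.1 [ 0.2  0.4 -1.1]
0.95 [ 0.6 -0.2 -0.8]
0.8 [-0.4  0.1  0.2]
0.65 [ 0.6  0.7 -0.7]
0.5 [ 0.8  0.2 -0.1]
0.38 [-0.7 -0.8 -0.1]
0.26 [-0.4 -0.1 -1. ]
0.18 [ 0.1 -1.3 -0.8]
43.2417 [493.72015251  78.87606951  78.96008262]
```

View pics/t6.png

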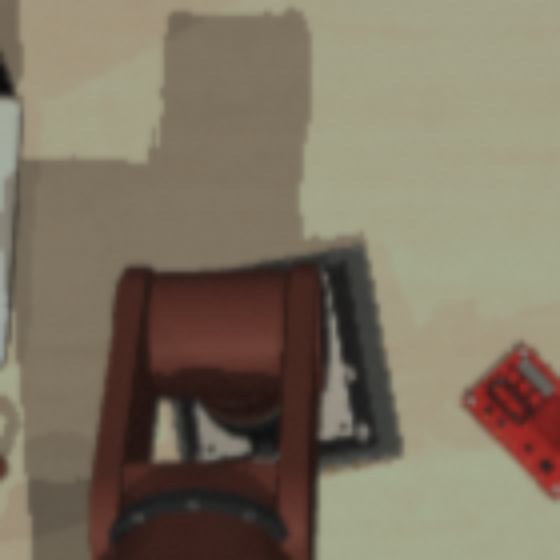

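The lid has come down over the nest (grey plate visible at (230,440) and (345,400) around the arm). Now the last stretch, force-guided.

Run:
```python
from h import *
H=np.array([75,50])
def T(th,r=114): 
    s,c=np.sin(th),np.cos(th); C=H+r*np.array([-c,s])+9*np.array([s,c]); return J(C[0]+5.8,0,C[1])
th=.18; log=[]
while th>-.03:
    th-=.01; move_l(T(th),speed=20); f=F()[2]-.3; log.append((round(th,3),round(f,1)))
    if f>9: break
o=get_obs(); print(log,o["t"],o["tcp_pos"])
```

```text
[(0.17, np.float64(-0.3)), (0.16, np.float64(0.1)), (0.15, np.float64(-0.3)), (0.14, np.float64(0.0)), (0.13, np.float64(-0.1)), (0.12, np.float64(-0.1)), (0.11, np.float64(-0.4)), (0.1, np.float64(-0.4)), (0.09, np.float64(-0.4)), (0.08, np.float64(-0.0)), (0.07, np.float64(-0.6)), (0.06, np.float64(-0.5)), (0.05, np.float64(-0.3)), (0.04, np.float64(-0.6)), (0.03, np.float64(-0.3)), (0.02, np.float64(-0.1)), (0.01, np.float64(-0.1)), (-0.0, np.float64(-0.0)), (-0.01, np.float64(6.7)), (-0.02, np.float64(13.4))] 48.9583 [490.93005742  78.31757136  58.80256636]
```

Run:
```python
from h import *
o=get_obs(); p=o["tcp_pos"]; move_l([p[0],p[1],110],speed=150); move_l(J(-60,-10,200),speed=300); wait(.2)
c,im,o=snap("pics/w7.png"); print(o["t"])
cv2.imwrite("pics/w7c.png",cv2.resize(im[:,:,::-1][60:320,200:520],(640,520)))
```

```text
50.1333
```

View pics/w7c.png

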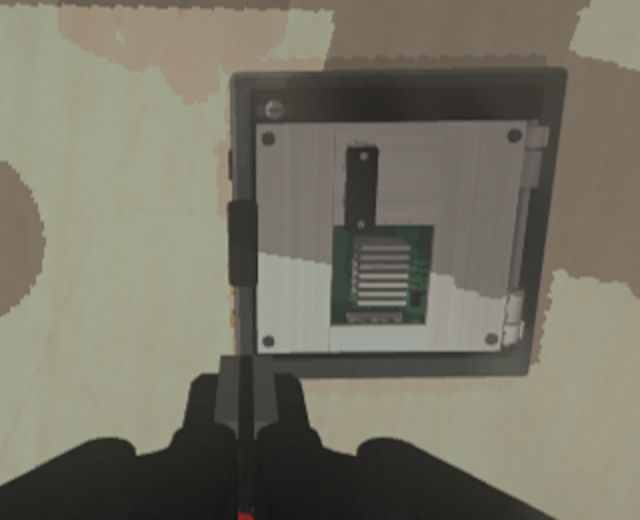

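The lid lies level and shut over the board, with the heat sink centred in its window (380,275). The robot is clear, so I hand it in.

```bash
python3 -c "
from station import *
print(sign_off())"
```

```text
the job is handed in; nothing more can be done
None
```

I handed the job in at about 50 s: the board rests against all three pins with its socket to the left and the lid is shut over it, but the hand-in returned no verdict.

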